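Lock the seed grid's last corner with a T-key

TASK

Three corners of the seed-sowing grid are already locked with T-keys. Take the loose T-key from its wooden rest, feel its head through the slot of the open corner, push it down against the spring, give it a quarter turn (either way) and let it rise so that it stays locked under the plate. Press gently, never forcing it (under 40 N), and leave the pot, jar and scoop alone.

Things in the scene. Friction and masses are not known exactly. Their poses are not given: they have to be found in the camera images.
- key_grip (a point): Centre of the loose T-key's handle: flat black bar 36 mm long (key x), 10 mm thick (key y), 24 mm tall; key z up along the 9 mm stem. 27 to 31 mm below it is a round collar 22 mm wide, 58 mm below it the T-head's underside. About 110 g. At the start it hangs upright by the collar in the rest; lift it straight up 35 mm to clear.
- key_head (a point): Centre of the underside of the key's steel T-head, which is 32 mm long (key x), 9 mm wide (key y), 8 mm high, parallel to the handle; the same after a half turn.
- rest_top (a point): Centre of the top of the fixed wooden rest, a block 75 x 60 x 42 mm with a slot 37 x 13 mm along its x axis, in which the key stands; z up.
- slot (a point): Nominal centre of the open corner's slot, on top of its grey metal 56 x 56 mm housing, 50 mm above the bench; x along the slot, y across, z up. Slot 38 x 12 mm, plate 8 mm thick. The slotted plate is fitted by hand: parallel to these axes and at this height, but the real slot (with pocket and pad) is up to 7 mm off this point in x and 9 mm in y, differing each time. It does not shift in use.
- pocket (a point): Inside the open corner: nominal centre of the locking pocket's roof, 8 mm below slot, same axes, off by the same amount as the slot. Four ribs under the plate, reaching 14 mm below its top, leave a pocket across the slot: 15 mm wide (x), 42 mm long (y). The head can turn only with its underside over 22 mm below the top; 24 mm is right. Locked, its underside is 16 mm below the top.
- pad_top (a point): Nominal centre of the round sprung pad under the slot, 28 mm wide, its top at rest 12 mm below slot; same axes and same offset. 2 N start it, then 0.5 N per mm; it bottoms 26 mm below the top at about 9 N. Damped, it lifts a turned head into the pocket. An unturned key just stands on it, head's underside 12 mm below the top.
- station: The whole fixed seed grid with its base: grid 260 x 180 mm, 50 mm high, on the +x, +y side of the open corner; origin on the bench straight below slot, same axes. The other corners, at x,y = 0,140; 340,0 and 340,140 mm, carry locked keys with handles across the slots, reaching 104 mm above the bench.
- key: The loose T-key as a whole; its origin and axes are those of key_head.
- pot: Terracotta pot, 90 mm wide, 85 mm high; origin under its centre. Leave alone.
- jar: Glass jar with a steel cap, 64 mm wide, 90 mm high; origin under its centre. Leave alone.
- scoop: Wooden-handled spoon-like seed scoop, 170 mm long, lying on the bench between the rest and the grid; leave alone.
Mind the look-alikes: they are no part of the job. There is more than one size of the key; the job needs the smallest.

How it is judged:
By the outcome, as a careful person would: the job done as asked, in the order asked, and still so for the second after the job is handed in, with the robot touching nothing.
It also fails if it takes over 67 s, if anything falls off the work surface, if the arm or the gripper's body presses on something with over 40 N, if the wrist force passes 120 N, or if a joint passes its speed limit or range.

ROBOT

A 6-joint arm with a two-finger parallel gripper is mounted at the origin on the work surface. World frame = base frame: x ahead of the robot, y to its left, z up, the work surface at z = 0. Lengths are in m, angles in rad, forces in N, time in s.
With the tool pointing down it reaches from about 0.25 to 0.8 m from the base axis. Payload 8.5 kg.
Tool frame: the origin (TCP) lies on the centre line of the jaws, within the pads' length; the fingertips stand 17 mm ahead of it and the grasp point (between the pads) lies 2 mm behind it; z points along the fingers, y is the line along which they close (so a half turn about z gives the same grasp; the last joint's range is limited). The gripper opens to 85 mm and grips with 20 to 120 N. Pads are 22 mm wide; open, the fingers measure 114 mm over their backs; the gripper's body (76 mm by 85 mm) begins 54 mm behind the grasp point. The pads swing forward as they close: fully open they stand 13 mm farther back than shut.
Start: joints at [1.176, 0.238, -0.013, 1.319, 0, 1.571], TCP at [0.202, 0.485, 0.212] pointing down, gripper open.
Joint ranges: [-2.66, 2.66], [-1.03, 1.9], [-1.14, 1.46], [-1.82, 2.27], [-1.45, 1.34], [-3.14, 3.14]. Speed limits (rad/s): [2.22, 2.22, 2.79, 3.14, 3.14, 3.14].

INTERFACE

Orientations are given as a unit quaternion [w, x, y, z].
In Python, from bench import bot gives the robot as it stands.
- The arm moves only by the shell command python3 -m crank 'ROWS' [FORCE]. ROWS is JSON, a list of rows, each a list of 3 entries, a list of its own where there are three numbers: the opening, from 0 (shut) to 1 (fully open), then the shift along the tool's x, y, z in m, then the turn about the tool's z in degrees. In form: [[fingers, [tx, ty, tz], twist], ...]. A call has 1 to 5 rows; each row shifts and turns the commanded pose from where the row before left it, along the tool's axes as they then stand; what a row does not reach is not made up. A row lasts 1/8 s, in which the tool goes at most 62.5 mm and 10.7 degrees, less where a joint would pass 70% of its speed; a pose out of reach is approached as far as the arm can. A call is refused whole if a number of a shift passes 0.0625 or a number of a turn 10.7, either way. A call with a gripper value outside its range is refused whole. The fingers move at their own pace and stop on an object; FORCE is the grip in N (left out, the last holds). Time passes only in rows, so rows that do not move let the fingers close. It gives the time, the measured TCP pose, the force, the opening and the grip force at its end, in the units of the state.
- bot.get_state(): the state, without advancing time (a new reading comes with each control period).
- bot.get_image(name): name is "side" or "top"; returns a dict with "frame" (400x640x3 uint8, blue, green, red), "range_z" (400x640 float32, m along the optical axis (not along the pixel's ray), 0 where there is no reading), "fx", "fy", "cx", "cy" (pixels), "eye" and "attitude" of the camera in the world. Camera axes: x right, y up, looking along -z (the intrinsics and any distortion apply to the point x, -y, -z); pixel columns grow to the right and rows downward; lengths in m; the calibration is good to about 2 mm. A picture is of the moment at which its call begins.
- bot.finish_job(): hands the job in; it is judged then, once.
The state is a dict: "clock": time; "q": joint angles; "dq": joint speeds; "effort": joint torques, N m; "position": TCP position; "tcp_rot": TCP orientation; "contact_force": force on the tool from outside, world axes, zero at the start; "torque": the same for the moment, N m; "width": finger opening in m; "grasp_force": force on a finger pad.
Only numpy, scipy, OpenCV 4.12 (cv2) and the standard library are available. Lean on these libraries where they do the work, as an engineer would, in place of code of your own. Each camera call takes 0.05 s, during which the arm holds its last target. There are 200 camera calls.

## Working session

There is one attempt and no reset: what is moved stays moved. The work goes in short steps, Python scripts to look and compute and a shell command to move; the robot and the scene stay as the last step left them, time stands still between calls to the robot, and variables do not carry over. Pictures are saved under pics/ and viewed, at most 10 in all, crops included, and the job is handed in when it is done.

```bash
ls; mkdir -p pics
cat > h.py <<'E'
import numpy as np, cv2
from scipy.spatial.transform import Rotation as R
from bench import bot
def cam(n):
    im=bot.get_image(n); return im
def Rm(im):
    a=np.array(im["attitude"],float)
    return a if a.shape==(3,3) else R.from_quat(a[[1,2,3,0]]).as_matrix()
def ray(im,u,v):
    d=np.array([(u-im["cx"])/im["fx"],-(v-im["cy"])/im["fy"],-1.0])
    return np.array(im["eye"]),Rm(im)@d
def onz(im,u,v,z):
    e,d=ray(im,u,v); return e+d*(z-e[2])/d[2]
def cloud(im):
    z=im["range_z"]; v,u=np.mgrid[0:z.shape[0],0:z.shape[1]]
    d=np.stack([(u-im["cx"])/im["fx"],-(v-im["cy"])/im["fy"],-np.ones_like(z)],-1)*z[...,None]
    p=d@Rm(im).T+np.array(im["eye"]); p[z==0]=np.nan; return p
E
python3 - <<'E'
from h import *
for n in("top","side"):
    im=cam(n); cv2.imwrite(f"pics/{n}0.png",im["frame"]); print({k:v for k,v in im.items() if k not in("frame","range_z")})
print(bot.get_state())
E
```

```text
pics
{'fx': 443.66704296760935, 'fy': 443.66704296760935, 'cx': 318.90695818413343, 'cy': 202.42161949845735, 'eye': array([ 0.47736301, -0.12628185,  1.1448578 ]), 'attitude': array([ 0.7147763 ,  0.00607999, -0.01759957, -0.69910523])}
{'fx': 414.0100623901354, 'fy': 414.0100623901354, 'cx': 317.8887230545579, 'cy': 202.42774516750592, 'eye': array([ 0.34049334, -0.92465614,  0.56107656]), 'attitude': array([ 0.85942934,  0.49464668, -0.05256334, -0.11808037])}
{'clock': 0.1, 'q': array([ 1.17598715e+00,  2.38759122e-01, -1.41531858e-02,  1.31919327e+00,
        3.68233165e-05,  1.57081433e+00]), 'dq': array([ 1.38174871e-03, -2.74504055e-04, -1.76195860e-04, -1.01840761e-03,
        5.44273745e-05, -1.56674861e-03]), 'effort': array([ 1.04778395e-03, -5.39717710e+01,  3.47000062e+01,  1.33445390e-02,
        1.15510306e-04,  1.20528176e-05]), 'position': array([0.2017723 , 0.48426008, 0.21172834]), 'tcp_rot': array([-1.46436978e-04,  1.96133784e-01,  9.80576927e-01, -6.38303412e-04]), 'contact_force': array([0.54564112, 0.28453524, 0.08220777]), 'torque': array([-0.02706325, -0.02281365,  0.03537677]), 'grasp_force': 0.0, 'width': 0.08526872616653175}
```

View pics/top0.png

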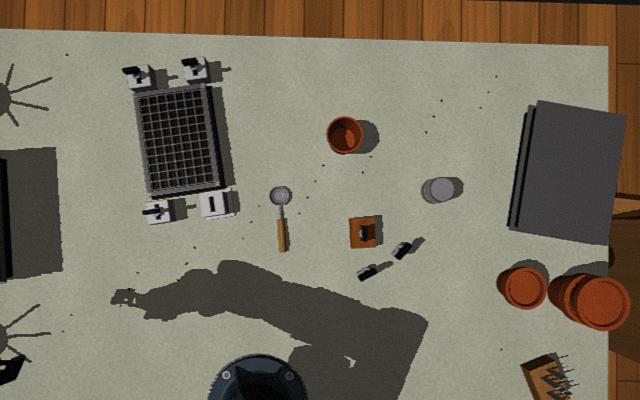

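View pics/side0.png

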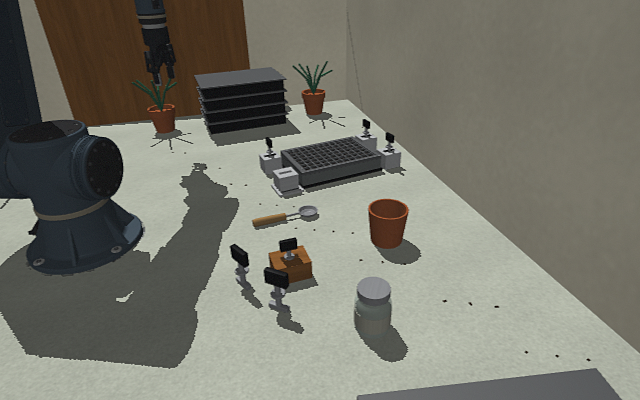

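The top view shows the open corner's housing at (214,204). The rest, with a key standing in it, is at (364,232). Candidates for the loose key are the handles at (364,232), (368,272) and (402,250). The one in the wooden rest fits the description, because the other two stand free on the bench. I'll measure it and confirm it in a crop.

Run:
```python
from h import *
im=cam("top"); f=im["frame"]; P=cloud(im)
def rect(mask,name):
    m=mask.astype(np.uint8); n,l,s,c=cv2.connectedComponentsWithStats(m)
    for i in range(1,n):
        if s[i,4]<12: continue
        pts=P[l==i]; pts=pts[~np.isnan(pts[:,0])]
        if len(pts)<8: continue
        (cx,cy),(w,h),a=cv2.minAreaRect((pts[:,:2]*1000).astype(np.float32))
        print(name,"px",c[i].round(1),"n",s[i,4],"c",round(cx,1),round(cy,1),"size",round(w,1),round(h,1),"ang",round(a,1),"z",np.percentile(pts[:,2],[5,50,95]).round(4))
z=P[...,2]; u=np.arange(640)[None,:]+0*z; v=np.arange(400)[:,None]+0*z
g=f.max(2)
roi=(u>340)&(u<420)&(v>200)&(v<290)
rect(roi&(z>.05),"handles")
rect(roi&(z>.032)&(z<.05),"rest")
roi2=(u>195)&(u<240)&(v>185)&(v<225)
rect(roi2&(z>.044)&(z<.07),"house")
rect(roi2&(g<70)&(z<.06)&(v<216)&(u>203)&(u<222)&(v>193),"slotdark")
roi3=(u>110)&(u<215)&(v>50)&(v<225)
rect(roi3&(z>.08),"lockedhandles")
a=cv2.resize(f[180:300,330:430],None,fx=4,fy=4,interpolation=cv2.INTER_CUBIC)
b=cv2.resize(f[180:230,190:240],(480,480),interpolation=cv2.INTER_CUBIC)
s=cam("side")["frame"]; c=cv2.resize(s[225:320,220:325],None,fx=3.8,fy=3.8,interpolation=cv2.INTER_CUBIC)
W=np.zeros((480,800,3),np.uint8); W[:,:400]=a; W[:c.shape[0],400:400+c.shape[1]]=c[:480,:400]
cv2.imwrite("pics/crop.png",W); cv2.imwrite("pics/slot.png",b)
```

```text
handles px [363.8 233.2] n 80 c 441.1 -252.1 size 36.1 10.7 ang 0.5 z [0.0653 0.0851 0.0882]
handles px [402.4 251. ] n 149 c 400.6 -346.6 size 13.6 44.9 ang 48.9 z [0.065  0.089  0.0924]
handles px [366.7 274.2] n 139 c 343.6 -261.5 size 13.2 45.9 ang 28.2 z [0.067  0.0892 0.0935]
rest px [362.  232.6] n 650 c 442.0 -252.9 size 74.9 60.2 ang 4.4 z [0.0394 0.043  0.0463]
rest px [397.  248.1] n 38 c 405.4 -340.3 size 10.2 24.8 ang 50.0 z [0.0369 0.0408 0.0445]
rest px [363.6 269.6] n 36 c 350.4 -258.4 size 10.1 23.1 ang 24.4 z [0.0373 0.0404 0.0436]
house px [204.4 186.9] n 55 c 545.0 132.1 size 7.6 55.8 ang 1.4 z [0.0465 0.0497 0.0537]
house px [211.4 203.7] n 465 c 504.9 120.5 size 56.1 56.5 ang 9.7 z [0.0469 0.0507 0.0547]
slotdark px [211.6 203.9] n 55 c 505.9 124.7 size 37.1 14.9 ang 7.4 z [0.0074 0.0381 0.042 ]
lockedhandles px [189.   61.6] n 116 c 840.9 173.1 size 11.3 36.1 ang 7.3 z [0.0845 0.1017 0.1064]
lockedhandles px [130.5  70. ] n 120 c 817.6 311.1 size 10.8 35.3 ang 9.8 z [0.0849 0.1018 0.1062]
lockedhandles px [150.3 211.4] n 84 c 483.1 252.1 size 10.2 35.1 ang 9.7 z [0.088  0.1037 0.1066]
```

View pics/crop.png

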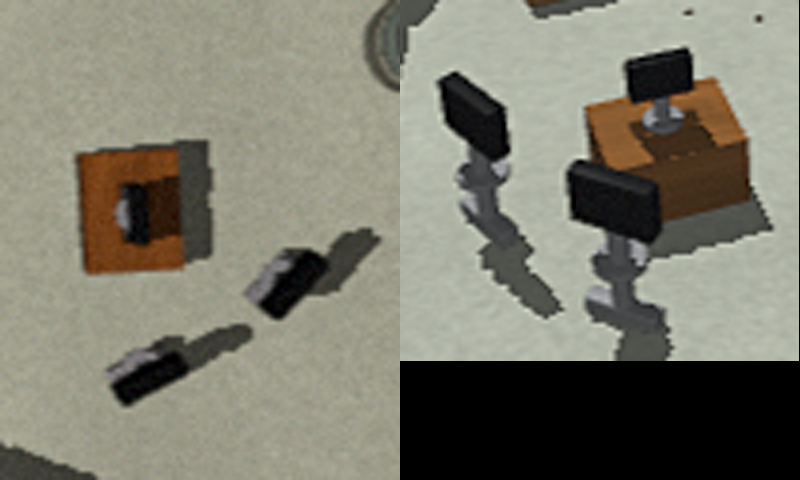

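View pics/slot.png

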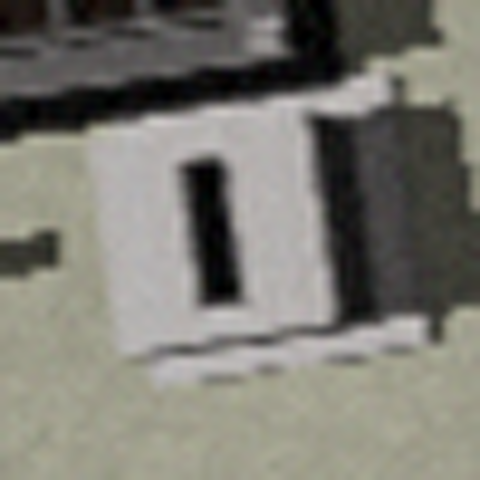

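The crop confirms it: the key in the rest (handle 36 x 10.7 mm) is smaller than the two free-standing ones (45 mm). The slot's dark opening is centred near px (212,204). I'm moving towards the rest now.

```bash
python3 -m crank '[[0.6,[-0.033,-0.039,0],0],[0.6,[-0.033,-0.039,0],0],[0.6,[-0.033,-0.039,0],0],[0.6,[-0.033,-0.039,0],0],[0.6,[-0.033,-0.039,0],0]]' 40; python3 -c "
from h import *
print(bot.get_state()['q'])
im=cam('top')
for c in [(212.1,204.1),(211.6,203.9)]: print(onz(im,*c,.05))"
```

```text
clock: 0.82
position: [0.2793, 0.2396, 0.2123]
tcp_rot: [0.0, 0.196, 0.981, 0.0]
contact_force: [1.6, 0.1, -0.4]
width: 0.051
grasp_force: 0.0
[ 7.09151459e-01 -3.26195692e-02 -3.25117090e-01  1.27805185e+00
 -1.91178424e-04  1.10337791e+00]
[0.50421757 0.11882816 0.05      ]
[0.50468201 0.12006744 0.05      ]
```

```bash
python3 -m crank '[[0.6,[-0.033,-0.039,0],0],[0.6,[-0.033,-0.039,0],0],[0.6,[-0.033,-0.039,0],0],[0.6,[-0.033,-0.039,0],0],[0.6,[-0.033,-0.039,0],0]]' >/dev/null;  python3 -m crank '[[0.6,[-0.033,-0.039,0],0],[0.6,[-0.033,-0.039,0],0],[0.6,[-0.033,-0.039,0],0],[0.6,[-0.033,-0.039,0],0],[0.6,[-0.033,-0.039,0],0]]' >/dev/null; python3 -m crank '[[0.6,[0,0,0.015],-10],[0.6,[0,0,0.015],-10],[0.6,[0,0,0.015],-6],[0.6,[0,0,0],0],[0.6,[0,0,0],0]]'; python3 -c "
from h import *
print(bot.get_state()['q'])
s=bot.get_state(); M=R.from_quat(np.array(s['tcp_rot'])[[1,2,3,0]]).as_matrix()
d=np.array([.4411,-.2522,.071])-s['position']; print(M.T@d, M.round(3))"
```

```text
clock: 2.75
position: [0.434, -0.2459, 0.1678]
tcp_rot: [0.0, -0.028, 1.0, -0.0]
contact_force: [-0.7, -0.6, -0.1]
width: 0.0511
grasp_force: 0.0
[-5.15332316e-01  2.12843966e-01 -1.62935990e-01  1.19458475e+00
 -1.18278386e-04 -5.72071737e-01]
[-0.00666186 -0.00668239  0.09683842] [[-0.998 -0.057  0.   ]
 [-0.057  0.998 -0.   ]
 [-0.    -0.    -1.   ]]
```

```bash
python3 -m crank '[[0.6,[-0.0067,-0.0067,0.03],0],[0.6,[0,0,0.03],0],[0.6,[0,0,0.02],0],[0.6,[0,0,0.017],0],[0.6,[0,0,0],0]]'; python3 -m crank '[[0,[0,0,0],0],[0,[0,0,0],0],[0,[0,0,0],0],[0,[0,0,0],0],[0,[0,0,0],0]]' 40
```

```text
clock: 3.38
position: [0.4406, -0.2519, 0.07]
tcp_rot: [-0.001, -0.029, 1.0, 0.0]
contact_force: [0.4, 0.5, -0.1]
width: 0.0511
grasp_force: 0.0
clock: 4.0
position: [0.4409, -0.2521, 0.0704]
tcp_rot: [0.0, -0.029, 1.0, -0.0]
contact_force: [0.1, 0.3, 0.2]
width: 0.0
grasp_force: 0.0
```

Fingers shut fully on nothing, so I need to look.

Run:
```python
from h import *
s=cam("side")["frame"]; t=cam("top")["frame"]
W=np.hstack([cv2.resize(s[180:320,215:335],(480,560),interpolation=3),cv2.resize(t[190:290,340:390],(300,560),interpolation=3)])
cv2.imwrite("pics/g1.png",W); print(bot.get_state()['width'],bot.get_state()['grasp_force'])
```

```text
0.00012292950710807865 0.0
```

View pics/g1.png

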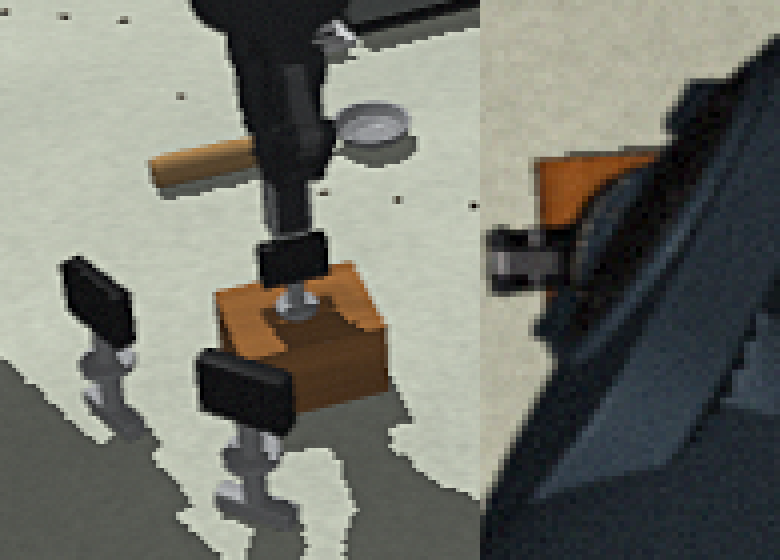

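The handle stands in front of the shut fingers, on the -y side or just below them. I'll measure the finger and handle points with depth.

Run:
```python
from h import *
im=cam("side"); P=cloud(im); f=im["frame"]
# crop scale 4: crop(x,y)->(215+x/4,180+y/4)
for (x,y) in [(285,200),(285,215),(285,225),(285,232),(290,240),(290,250),(290,265),(270,260),(320,260),(295,290),(298,303)]:
    u,v=215+x//4,180+y//4; print((x,y),P[v,u].round(4),f[v,u])
k=(P[...,2]>.06)&(P[...,2]<.10)&(np.abs(P[...,0]-.441)<.04)&(np.abs(P[...,1]+.25)<.06)
print(np.histogram(P[k][:,1],bins=12))
```

```text
(285, 200) [ 0.4383 -0.2669  0.1143] [32 29 28]
(285, 215) [ 0.4378 -0.2671  0.1076] [31 27 27]
(285, 225) [ 0.4375 -0.2656  0.0996] [29 27 26]
(285, 232) [ 0.4373 -0.2649  0.0944] [55 55 54]
(290, 240) [ 0.4403 -0.256   0.0829] [14 15 14]
(290, 250) [ 0.4393 -0.2603  0.0812] [21 22 21]
(290, 265) [ 0.4387 -0.2606  0.0717] [20 18 17]
(270, 260) [ 0.4288 -0.2612  0.0767] [16 13 14]
(320, 260) [ 0.4553 -0.2581  0.0689] [19 18 16]
(295, 290) [ 0.44   -0.2588  0.0553] [82 80 77]
(298, 303) [ 0.4412 -0.2609  0.0489] [79 78 76]
(array([  3,   9,   6,  27, 100,  67,  20,   7,   5,   4,   0,   2]), array([-0.26809795, -0.26632001, -0.26454208, -0.26276414, -0.2609862 ,
       -0.25920827, -0.25743033, -0.25565239, -0.25387446, -0.25209652,
       -0.25031858, -0.24854065, -0.24676271]))
```

The fingertips appear to end near z≈0.09 although the TCP reads 0.070, so they closed above the handle. I'll raise clear and measure the real tip position against the reported TCP.

```bash
python3 -m crank '[[0,[0,0,-0.04],0],[0,[0,0,0],0],[0,[0,0,0],0]]'
python3 - <<'E'
from h import *
im=cam("side"); P=cloud(im); f=im["frame"]
s=bot.get_state(); print(s['position'],s['q'],s['width'])
k=(P[...,2]>.095)&(P[...,2]<.20)&(np.abs(P[...,0]-.441)<.06)&(np.abs(P[...,1]+.25)<.06)
for z in np.arange(.095,.2,.006):
    m=k&(P[...,2]>z)&(P[...,2]<z+.006); p=P[m]
    if len(p): print(z.round(3),len(p),"x",np.percentile(p[:,0],[3,97]).round(4),"y",np.median(p[:,1]).round(4))
t=cam("top")["frame"]
W=np.hstack([cv2.resize(f[140:290,230:350],(480,600),interpolation=3),cv2.resize(t[190:290,340:390],(300,600),interpolation=3)])
cv2.imwrite("pics/g2.png",W)
E
```

```text
clock: 4.53
position: [0.4408, -0.2521, 0.1101]
tcp_rot: [-0.0, -0.029, 1.0, -0.0]
contact_force: [0.3, -0.8, 0.5]
width: 0.0002
grasp_force: 0.0
[ 0.44053062 -0.25189958  0.10972088] [-5.19363750e-01  2.66146397e-01 -2.47848620e-01  1.05762441e+00
 -1.08189038e-04 -5.78368537e-01] 1.9024237111489852e-05
0.125 15 x [0.4318 0.4498] y -0.2588
0.131 20 x [0.429 0.451] y -0.2599
0.137 36 x [0.4292 0.4511] y -0.2642
0.143 31 x [0.4294 0.4498] y -0.2645
0.149 35 x [0.4289 0.4503] y -0.2646
0.155 31 x [0.4291 0.4503] y -0.2643
0.161 14 x [0.4292 0.4467] y -0.2661
0.167 8 x [0.4265 0.429 ] y -0.2569
0.173 41 x [0.4262 0.4519] y -0.2826
0.179 36 x [0.4286 0.4513] y -0.2832
0.185 24 x [0.4275 0.4531] y -0.2928
0.191 52 x [0.4228 0.4517] y -0.2706
0.197 27 x [0.4223 0.4505] y -0.3004
```

View pics/g2.png

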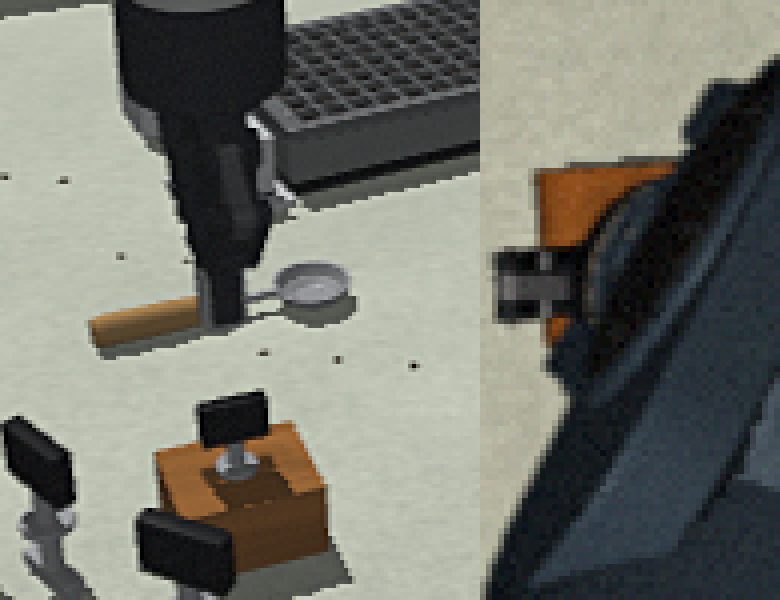

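The picture confirms it. With the TCP reported at z=0.110, the fingertips sit at about 0.127, so the true tool point is about 35 mm higher than reported while x and y agree. I'll go that much deeper, to a reported z of about 0.038.

```bash
python3 -m crank '[[0.6,[0,0,0],0],[0.6,[0,0,0],0],[0.6,[0,0,0],0],[0.6,[0,0,0],0],[0.6,[0,0,0],0]]' 40 >/dev/null; python3 -m crank '[[0.6,[0,0,0.03],0],[0.6,[0,0,0.02],0],[0.6,[0,0,0.014],0],[0.6,[0,0,0.008],0],[0.6,[0,0,0],0]]'; python3 -m crank '[[0,[0,0,0],0],[0,[0,0,0],0],[0,[0,0,0],0],[0,[0,0,0],0],[0,[0,0,0],0]]' 40
```

```text
clock: 5.88
position: [0.4408, -0.2521, 0.0381]
tcp_rot: [-0.0, -0.029, 1.0, 0.0]
contact_force: [-0.5, -0.7, 0.0]
width: 0.0515
grasp_force: 0.0
clock: 6.5
position: [0.4412, -0.2524, 0.0386]
tcp_rot: [0.0, -0.029, 1.0, -0.0]
contact_force: [-0.2, -0.9, 3.2]
width: 0.0094
grasp_force: 42.4
```

```bash
python3 -m crank '[[0,[0,0,-0.01],0],[0,[0,0,-0.02],0],[0,[0,0,-0.03],0],[0,[0,0,-0.04],0],[0,[0,0,0],0]]' 60; python3 -c "
from h import *
s=bot.get_state(); M=R.from_quat(np.array(s['tcp_rot'])[[1,2,3,0]]).as_matrix()
d=np.array([.5045,.1195,.11])-s['position']; print(M.T@d)"
```

```text
clock: 7.12
position: [0.4423, -0.2526, 0.1414]
tcp_rot: [0.002, -0.03, 1.0, -0.001]
contact_force: [-0.5, -0.1, -1.2]
width: 0.0088
grasp_force: 61.4
[-0.0839271   0.36788962  0.03092565]
```

```bash
python3 -m crank '[[0,[-0.0084,0.0368,0],0],[0,[-0.0084,0.0368,0],0],[0,[-0.0084,0.0368,0],0],[0,[-0.0084,0.0368,0],0],[0,[-0.0084,0.0368,0],0]]' >/dev/null; python3 -m crank '[[0,[-0.0084,0.0368,0],0],[0,[-0.0084,0.0368,0],0],[0,[-0.0084,0.0368,0],0],[0,[-0.0084,0.0368,0],0],[0,[-0.0084,0.0368,0],0]]' > /dev/null;python3 -m crank '[[0,[0,0,0],-3],[0,[0,0,0],-3],[0,[0,0,0],0],[0,[0,0,0],0]]'
python3 - <<'E'
from h import *
s=bot.get_state(); M=R.from_quat(np.array(s['tcp_rot'])[[1,2,3,0]]).as_matrix()
print(M.round(3),np.degrees(np.arctan2(-M[1,0],-M[0,0])), M.T@(np.array([.5045,.1195,.1])-s['position']))
im=cam("side"); P=cloud(im); f=im["frame"]; p0=s['position']
k=(P[...,2]>.06)&(P[...,2]<.19)&(np.abs(P[...,0]-p0[0])<.06)&(np.abs(P[...,1]-p0[1])<.03)
v,u=np.nonzero(k); print(u.min(),u.max(),v.min(),v.max())
for z in np.arange(.10,.19,.006):
    m=k&(P[...,2]>z)&(P[...,2]<z+.006); p=P[m]
    if len(p): print(z.round(3),len(p),"x",np.percentile(p[:,0],[3,97]).round(4),"y",np.median(p[:,1]).round(4))
cu,cv_=int(u.mean()),int(v.mean())
cv2.imwrite("pics/h1.png",cv2.resize(f[cv_-50:cv_+70,cu-65:cu+65],(650,600),interpolation=3))
E
```

```text
clock: 8.88
position: [0.5027, 0.1201, 0.1379]
tcp_rot: [-0.0, -0.081, 0.997, -0.0]
contact_force: [1.0, -0.1, -0.8]
width: 0.0087
grasp_force: 61.3
[[-0.987 -0.162 -0.001]
 [-0.162  0.987 -0.   ]
 [ 0.001  0.    -1.   ]] 9.305820483914317 [-0.00175097 -0.00086447  0.03791242]
274 287 124 152
0.112 20 x [0.4885 0.5155] y 0.1155
0.118 20 x [0.4871 0.5143] y 0.1167
0.124 7 x [0.498  0.5051] y 0.1176
0.13 8 x [0.498  0.5059] y 0.1158
0.136 9 x [0.4932 0.5116] y 0.1106
0.142 19 x [0.4937 0.5109] y 0.1159
0.148 5 x [0.4989 0.5043] y 0.1153
0.154 14 x [0.4864 0.5109] y 0.1085
0.16 27 x [0.4856 0.5186] y 0.1096
0.166 29 x [0.4839 0.5185] y 0.1076
0.172 33 x [0.4843 0.5188] y 0.1066
0.178 32 x [0.4862 0.5177] y 0.1073
0.184 22 x [0.4897 0.5134] y 0.1082
```

View pics/h1.png

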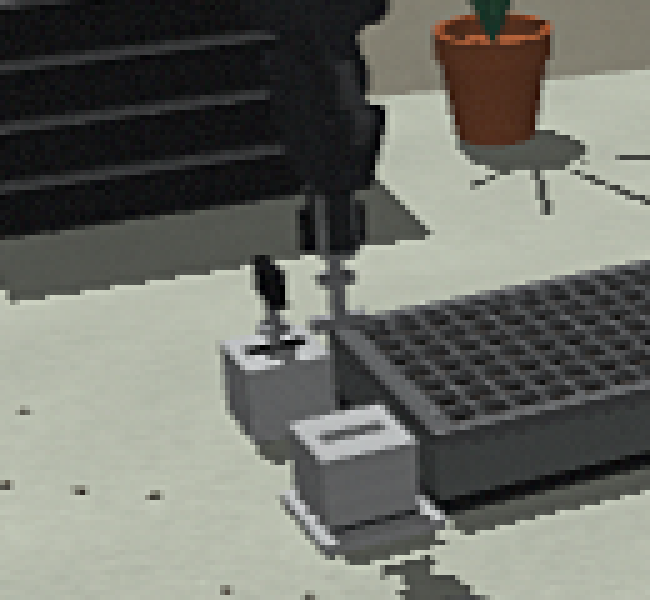

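The side view shows the key hanging straight, with its head near z≈0.112. The open slot is visible at crop (350,434). I'll measure slot and head in the same side view so the calibration error cancels.

Run:
```python
from h import *
s=bot.get_state(); M=R.from_quat(np.array(s['tcp_rot'])[[1,2,3,0]]).as_matrix()
ang=np.radians(9.3); X=np.array([np.cos(ang),np.sin(ang),0]); Y=np.array([-X[1],X[0],0])
O=np.array([.5045,.1195,.05])
im=cam("side"); g=im["frame"].mean(2); 
# rectify the top plate: mm grid in station axes about O, at z=.05
def rect(im,g,O,r,res=.5):
    a=np.arange(-r,r+.1,res)/1000; xx,yy=np.meshgrid(a,a)
    p=O+xx[...,None]*X+yy[...,None]*Y
    c=(p-np.array(im["eye"]))@Rm(im)
    u=im["cx"]+im["fx"]*c[...,0]/-c[...,2]; v=im["cy"]-im["fy"]*c[...,1]/-c[...,2]
    return cv2.remap(g.astype(np.float32),u.astype(np.float32),v.astype(np.float32),1),xx*1000,yy*1000
for n in ("side",):
    r,xx,yy=rect(im,g,O,26)
    plate=np.percentile(r,75); dark=np.clip(plate-r,0,None); core=(np.abs(xx)<26)&(np.abs(yy)<16)
    th=plate-.5*(plate-r[core].min()); m=((r<th)&core).astype(np.uint8)
    n_,l,st,c=cv2.connectedComponentsWithStats(m); i=1+np.argmax(st[1:,4])
    xs,ys=xx[l==i],yy[l==i]; print(n,"plate",plate,"min",r[core].min(),"x",np.percentile(xs,[2,98]),"y",np.percentile(ys,[2,98]),"mean",xs.mean(),ys.mean())
# plate edges (housing outline)  via profile
r,xx,yy=rect(im,g,O,40)
print("yprof",[(int(y),int(r[(np.abs(xx)<12)&(np.abs(yy-y)<.3)].mean())) for y in np.arange(-32,33,2)])
print("xprof",[(int(x),int(r[(np.abs(yy)<2.5)&(np.abs(xx-x)<.3)].mean())) for x in np.arange(-34,36,2)])
# head: brightness edges not reliable -> depth, side face
P=cloud(im); d=(P-s['position']); sx=d@X*1e3; sy=d@Y*1e3
k=(P[...,2]>.111)&(P[...,2]<.121)&(np.abs(sx)<30)&(np.abs(sy)<20)
print("head rel tcp: x",np.percentile(sx[k],[2,98]),"yfront",np.percentile(sy[k],[10,50]), "z",np.nanmin(P[...,2][k]))
print("tcp rel O",(s['position']-O)@X*1e3,(s['position']-O)@Y*1e3)
```

```text
side plate 190.76823 min 71.5 x [-17.5  16.5] y [-10.    0.5] mean -0.6982421875 -4.685872395833333
yprof [(-32, 147), (-30, 172), (-28, 185), (-26, 189), (-24, 189), (-22, 190), (-20, 191), (-18, 192), (-16, 189), (-14, 178), (-12, 156), (-10, 129), (-8, 103), (-6, 89), (-4, 85), (-2, 96), (0, 120), (2, 147), (4, 171), (6, 184), (8, 189), (10, 190), (12, 191), (14, 193), (16, 193), (18, 190), (20, 177), (22, 152), (24, 121), (26, 92), (28, 75), (30, 69), (32, 69)]
xprof [(-34, 72), (-32, 80), (-30, 113), (-28, 159), (-26, 184), (-24, 191), (-22, 186), (-20, 171), (-18, 150), (-16, 130), (-14, 122), (-12, 119), (-10, 117), (-8, 110), (-6, 115), (-4, 122), (-2, 122), (0, 124), (2, 125), (4, 123), (6, 118), (8, 119), (10, 125), (12, 129), (14, 126), (16, 126), (18, 148), (20, 177), (22, 193), (24, 189), (26, 160), (28, 102), (30, 57), (32, 38), (34, 35)]
head rel tcp: x [-16.39871635  12.69303979] yfront [-6.40129755 -4.30319378] z 0.11225537012021558
tcp rel O -1.6104382191535056 0.8194597547151617
```

```bash
python3 -m crank '[[0,[-0.0016,-0.0028,0.015],0],[0,[0,0,0.02],0],[0,[0,0,0.015],0],[0,[0,0,0.005],0],[0,[0,0,0],0]]'
python3 - <<'E'
from h import *
ang=np.radians(9.3); X=np.array([np.cos(ang),np.sin(ang),0]); Y=np.array([-X[1],X[0],0]); O=np.array([.5045,.1195,.05])
for n in("side","top"):
    im=cam(n); P=cloud(im); d=P-O; sx=d@X*1e3; sy=d@Y*1e3
    k=(np.abs(sx)<36)&(np.abs(sy)<36)&(np.abs(P[...,2]-.051)<.006)
    print(n,k.sum(),"x",np.percentile(sx[k],[1,99]),"y",np.percentile(sy[k],[1,99]),"z",np.median(P[...,2][k]))
    v,u=np.nonzero(k); cv2.imwrite(f"pics/i_{n}.png",cv2.resize(im["frame"][v.min()-25:v.max()+8,u.min()-10:u.max()+10],None,fx=7,fy=7,interpolation=3))
s=bot.get_state(); print((s['position']-O)@X*1e3,(s['position']-O)@Y*1e3)
E
```

```text
clock: 9.6
position: [0.505, 0.1176, 0.083]
tcp_rot: [-0.0, -0.082, 0.997, -0.0]
contact_force: [-0.3, -0.3, -0.7]
width: 0.009
grasp_force: 61.3
side 151 x [-28.62138153  26.66379369] y [-29.23247648  24.12332478] z 0.04752140868868915
top 149 x [-27.21532687  28.36209174] y [-27.52624308  23.13188347] z 0.05043630171753244
0.6795172826932847 -1.8690289685602832
```

View pics/i_side.png

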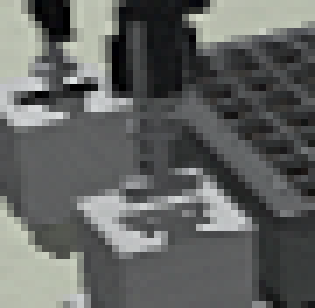

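The head hovers about 8 mm above the plate. Both cameras, corrected for height, put the slot at about y=-0.4 mm, so I'll shift +1.4 mm and descend gently.

```bash
python3 -m crank '[[0,[0.0005,0.0014,0.003],0],[0,[0,0,0.002],0],[0,[0,0,0],0]]'; python3 -m crank '[[0,[0,0,0.0015],0],[0,[0,0,0.0015],0],[0,[0,0,0],0]]';  python3 -m crank '[[0,[0,0,0.0015],0],[0,[0,0,0],0]]'
```

```text
clock: 10.07
position: [0.5043, 0.119, 0.0782]
tcp_rot: [-0.0, -0.082, 0.997, -0.0]
contact_force: [0.1, 0.8, -1.2]
width: 0.009
grasp_force: 61.3
clock: 10.45
position: [0.5043, 0.119, 0.0752]
tcp_rot: [-0.0, -0.082, 0.997, -0.0]
contact_force: [0.4, -0.5, -1.3]
width: 0.0087
grasp_force: 61.3
clock: 10.7
position: [0.5043, 0.119, 0.0737]
tcp_rot: [-0.0, -0.082, 0.997, -0.0]
contact_force: [1.0, -0.0, -1.2]
width: 0.009
grasp_force: 61.3
```

```bash
for i in 1 ; do python3 -m crank '[[0,[0,0,0.001],0],[0,[0,0,0],0]]' | grep -E "pos|contact"; python3 -m crank '[[0,[0,0,0.001],0],[0,[0,0,0],0]]'| grep -E "pos|contact"; python3 -m crank '[[0,[0,0,0.001],0],[0,[0,0,0],0]]'| grep -E "pos|contact"; done
```

```text
position: [0.5043, 0.119, 0.0727]
contact_force: [-1.0, 0.9, -1.4]
position: [0.5043, 0.119, 0.0717]
contact_force: [-0.8, -0.1, -2.2]
position: [0.5043, 0.119, 0.0707]
contact_force: [0.2, -0.4, -2.2]
```

No plate contact where it was due, so the head is probably in the slot. I'll continue to the pad, expected near a reported z of about 0.062.

```bash
python3 -m crank '[[0,[0,0,0.0015],0],[0,[0,0,0.0015],0],[0,[0,0,0],0]]' | grep -E "pos|contact"; python3 -m crank '[[0,[0,0,0.0015],0],[0,[0,0,0.0015],0],[0,[0,0,0],0]]' | grep -E "pos|contact"; python3 -m crank '[[0,[0,0,0.001],0],[0,[0,0,0.001],0],[0,[0,0,0],0]]' | grep -E "pos|contact"; python3 -m crank '[[0,[0,0,0.001],0],[0,[0,0,0.001],0],[0,[0,0,0],0]]' | grep -E "pos|contact"
```

```text
position: [0.5043, 0.119, 0.0676]
contact_force: [-0.3, 0.2, -1.1]
position: [0.5043, 0.119, 0.0646]
contact_force: [-1.0, 0.1, -1.4]
position: [0.5043, 0.119, 0.0627]
contact_force: [0.5, 0.4, -1.9]
position: [0.5045, 0.119, 0.0609]
contact_force: [-0.1, 1.0, -0.2]
```

```bash
python3 -m crank '[[0,[0,0,0.001],0],[0,[0,0,0.001],0],[0,[0,0,0],0]]' | grep -E "pos|contact"; python3 -m crank '[[0,[0,0,0.001],0],[0,[0,0,0.001],0],[0,[0,0,0],0],[0,[0,0,0],0]]' | grep -E "pos|contact|grasp"
```

```text
position: [0.5045, 0.119, 0.0588]
contact_force: [0.3, -0.8, 1.4]
position: [0.5044, 0.119, 0.0568]
contact_force: [-0.1, 0.6, 2.7]
grasp_force: 61.7
```

The pad is reached and is yielding like a spring. Pressing to about 24 mm below the top (reported z≈0.049).

```bash
python3 -m crank '[[0,[0,0,0.002],0],[0,[0,0,0.002],0],[0,[0,0,0.001],0],[0,[0,0,0],0]]' | grep -E "pos|contact"; python3 -m crank '[[0,[0,0,0.001],0],[0,[0,0,0.001],0],[0,[0,0,0.0008],0],[0,[0,0,0],0],[0,[0,0,0],0]]' | grep -E "pos|contact|grasp"
```

```text
position: [0.5045, 0.119, 0.0518]
contact_force: [-1.2, 0.2, 6.2]
position: [0.5045, 0.119, 0.0492]
contact_force: [-0.3, 0.2, 6.4]
grasp_force: 62.3
```

```bash
python3 -m crank '[[0,[0,0,0],8],[0,[0,0,0],8],[0,[0,0,0],0]]'; python3 -c "
from h import *
s=bot.get_state(); print(s['q'],s['torque'])"
```

```text
clock: 15.32
position: [0.5047, 0.1191, 0.0492]
tcp_rot: [0.0, 0.059, 0.998, 0.0]
contact_force: [0.6, 0.7, 6.3]
width: 0.0088
grasp_force: 62.5
[ 2.31726726e-01  3.36272613e-01 -3.19043482e-01  9.14801948e-01
 -5.33571169e-05  3.49282819e-01] [ 0.01420136  0.03689476 -0.04024025]
```

```bash
python3 -m crank '[[0,[0,0,0],8],[0,[0,0,0],8],[0,[0,0,0],8],[0,[0,0,0],8],[0,[0,0,0],0]]' | grep -E "pos|contact|rot"; python3 -m crank '[[0,[0,0,0],8],[0,[0,0,0],8],[0,[0,0,0],8],[0,[0,0,0],8],[0,[0,0,0],0]]'| grep -E "pos|contact|rot"; python3 -m crank '[[0,[0,0,0],6],[0,[0,0,0],4],[0,[0,0,0],0],[0,[0,0,0],0]]'; python3 -c "
from h import *
s=bot.get_state(); print(s['q'][5],s['torque']); M=R.from_quat(np.array(s['tcp_rot'])[[1,2,3,0]]).as_matrix(); print(np.degrees(np.arctan2(-M[1,0],-M[0,0])))"
```

```text
position: [0.5048, 0.1191, 0.0493]
tcp_rot: [0.0, 0.332, 0.943, 0.0]
contact_force: [-0.6, 0.6, 5.4]
position: [0.5048, 0.1191, 0.0493]
tcp_rot: [0.0, 0.579, 0.815, 0.0]
contact_force: [0.4, 0.4, 7.1]
clock: 17.08
position: [0.5048, 0.1191, 0.0493]
tcp_rot: [0.0, 0.647, 0.763, 0.0]
contact_force: [0.1, 0.4, 6.1]
width: 0.0089
grasp_force: 62.5
1.6388999715281274 [ 0.01171323 -0.06632546 -0.07307943]
-80.62619334352948
```

Turned a full 90° freely. Now I'll let it rise slowly towards the pocket (reported z≈0.057) and watch the force.

```bash
python3 -m crank '[[0,[0,0,-0.0015],0],[0,[0,0,-0.0015],0],[0,[0,0,0],0]]' | grep -E "pos|contact"; python3 -m crank '[[0,[0,0,-0.0015],0],[0,[0,0,-0.0015],0],[0,[0,0,0],0]]'| grep -E "pos|contact"; python3 -m crank '[[0,[0,0,-0.001],0],[0,[0,0,-0.0005],0],[0,[0,0,0],0]]'| grep -E "pos|contact";python3 -m crank '[[0,[0,0,-0.0005],0],[0,[0,0,0],0]]'| grep -E "pos|contact"
```

```text
position: [0.5047, 0.1191, 0.0522]
contact_force: [-0.7, 0.2, 4.7]
position: [0.5046, 0.119, 0.0551]
contact_force: [1.2, 0.1, 3.9]
position: [0.5045, 0.119, 0.0565]
contact_force: [1.4, 0.4, 2.4]
position: [0.5044, 0.119, 0.057]
contact_force: [2.5, 0.0, 3.8]
```

```bash
python3 -m crank '[[0,[0,0,-0.0005],0],[0,[0,0,0],0]]'| grep -E "pos|contact";python3 -m crank '[[0,[0,0,-0.0005],0],[0,[0,0,0],0]]'| grep -E "pos|contact"
```

```text
position: [0.5043, 0.119, 0.0575]
contact_force: [2.1, 0.5, 2.2]
position: [0.5042, 0.1189, 0.0577]
contact_force: [3.5, 0.1, -2.6]
```

The roof is felt (the force reverses on a gentle tug), so the key is locked. Releasing and withdrawing upward.

```bash
python3 -m crank '[[0,[0,0,0.0006],0],[0.15,[0,0,0],0],[0.3,[0,0,0],0],[0.5,[0,0,0],0],[0.5,[0,0,0],0]]'; python3 -m crank '[[0.5,[0,0,-0.01],0],[0.5,[0,0,-0.03],0],[0.5,[0,0,-0.04],0],[0.5,[0,0,-0.04],0],[0.5,[0,0,0],0]]'; python3 -m crank '[[0.5,[0.05,0,0],0],[0.5,[0.05,0,0],0],[0.5,[0.05,0,0],0],[0.5,[0,0,0],0]]'
python3 - <<'E'
from h import *
ang=np.radians(9.3); X=np.array([np.cos(ang),np.sin(ang),0]); Y=np.array([-X[1],X[0],0]); O=np.array([.5045,.1195,.05])
ims={n:cam(n) for n in("side","top")}
for n,im in ims.items():
    P=cloud(im); d=P-O; sx=d@X*1e3; sy=d@Y*1e3
    k=(np.abs(sx)<30)&(np.abs(sy)<30)&(P[...,2]>.085)&(P[...,2]<.125)
    if k.sum(): print(n,k.sum(),"x",np.percentile(sx[k],[2,98]),"y",np.percentile(sy[k],[2,98]),"z",np.percentile(P[...,2][k],[5,95]))
W=np.hstack([cv2.resize(ims["side"]["frame"][110:210,240:330],(400,444),interpolation=3),cv2.resize(ims["top"]["frame"][165:235,180:243],(400,444),interpolation=3)])
cv2.imwrite("pics/j.png",W)
E
```

```text
clock: 19.58
position: [0.5042, 0.119, 0.0573]
tcp_rot: [-0.0, 0.647, 0.763, -0.0]
contact_force: [-0.6, 0.6, -0.3]
width: 0.0426
grasp_force: 0.0
clock: 20.2
position: [0.5062, 0.1194, 0.1811]
tcp_rot: [0.002, 0.647, 0.763, 0.002]
contact_force: [0.2, 0.1, -0.2]
width: 0.0428
grasp_force: 0.0
clock: 20.7
position: [0.4789, 0.2697, 0.1767]
tcp_rot: [-0.0, 0.645, 0.764, -0.0]
contact_force: [0.6, -0.2, -0.0]
width: 0.0424
grasp_force: 0.0
side 51 x [-6.83337669  1.73260758] y [-21.62623532  13.32232846] z [0.08785201 0.10182422]
top 76 x [-5.31285824  4.58532989] y [-17.77238999  16.99001022] z [0.09384479 0.10761256]
```

View pics/j.png

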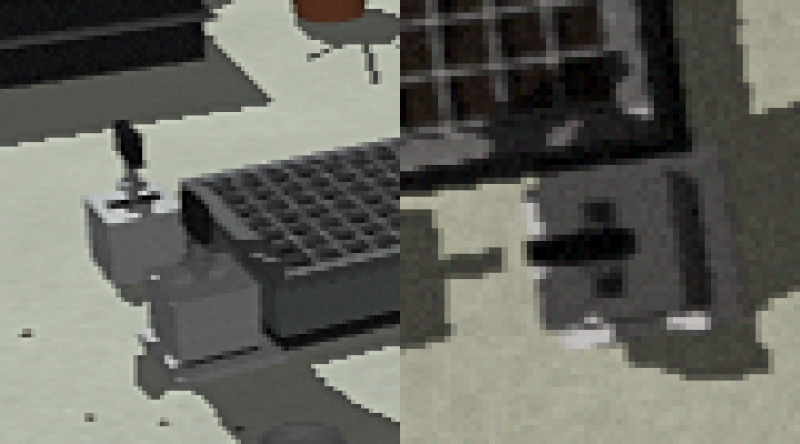

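The top view shows the handle across the slot at the same height as the other locked keys (about 0.105 m), and the robot is clear. Handing in.

```bash
python3 -c "
from bench import bot
print(bot.finish_job())"
```

```text
the job is handed in; nothing more can be done
None
```

The smallest T-key is locked in the open corner: a gentle tug met the pocket roof, and the handle sits across the slot level with the other locked keys; I handed the job in at about 21 s, measured forces stayed under about 8 N, and the first grasp closed on nothing because the fingertips sat about 35 mm higher than the reported tool position.

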